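# Push the corner keys of a slack canvas finger-tight, crosswise

### The arm

A 7-joint arm with a two-finger parallel gripper is mounted at the origin on a cart in front of the work surface, level with it; the furniture and walls round the work are solid. World frame = base frame: x ahead of the robot, y to its left, z up, the work surface at z = 0. Lengths are in m, angles in rad, forces in N, time in s.
With the tool pointing down it reaches from about 0.4 to 0.85 m from the base axis. Payload 4.5 kg.
Tool frame: the origin (TCP) lies at the very end of the fingers, on their centre line; the grasp point (between the pads) lies 19 mm behind it (r.pinch_z is the distance from the TCP to the grasp point, in m); z points along the fingers, y is the line along which they close (so a half turn about z gives the same grasp; the last joint's range is limited). The gripper opens to 88 mm and grips with 3 to 60 N. Pads are 18 mm wide; open, the fingers measure 123 mm over their backs; the gripper's body (75 mm by 187 mm) begins 45 mm behind the grasp point.
Start: joints at [1.367, 0.689, -0.195, 1.565, 0.157, 0.902, -0.215], TCP at [0.147, -0.607, 0.239] pointing down, gripper open.
Joint ranges: [-3.01, 3.01], [-0.46, 2.08], [-1.47, 1.51], [0.13, 2.56], [-1, 4.14], [0.04, 2.09], [-2.66, 2.66]. Speed limits (rad/s): [2.57, 2.57, 3.14, 3.14, 3.14, 3.14, 3.14].

### API

Orientations are given as a unit quaternion [x, y, z, w].
In Python, from plant import r, cams gives the robot as it stands.
- The arm moves only by the shell command python3 -m pendant 'ROWS' [FORCE]. ROWS is JSON, a list of rows, each a list of 3 entries, a list of its own where there are three numbers: the closure, from -1 (fully open) to 1 (shut), then the shift along the tool's x, y, z in mm, then the turn, a rotation vector about the tool's x, y, z in degrees. A call has 1 to 8 rows; each row shifts and turns the commanded pose from where the row before left it, along the tool's axes as they then stand; what a row does not reach is not made up. A row lasts 1/8 s, in which the tool goes at most 62.5 mm and 10.7 degrees, less where a joint would pass 70% of its speed; a pose out of reach is approached as far as the arm can. A call with a gripper value outside its range is refused whole. The fingers move at their own pace and stop on an object; FORCE is the grip in N (left out, the last holds). Time passes only in rows, so rows that do not move let the fingers close. It gives the time, the measured TCP pose, the force, the opening and the grip force at its end, in the units of the state.
- r.get_state(): the state, without advancing time (a new reading comes with each control period).
- cams.snapshot(name): name is "scene" or "top"; returns a dict with "img" (400x640x3 uint8, red, green, blue), "camera_matrix" (3x3 intrinsics, pixels), "D" ([k1, k2, p1, p2, k3] as OpenCV has them; the pictures are not rectified), "camera_from_world" (4x4, takes a point from world to camera coordinates). Camera axes: x right, y up, looking along -z (the intrinsics and any distortion apply to the point x, -y, -z); pixel columns grow to the right and rows downward; lengths in m; the calibration is good to about 2 mm. A picture is of the moment at which its call begins. There is no depth.
- r.finish_job(): hands the job in; it is judged then, once.
The state is a dict: "clock": time; "q": joint angles; "qd": joint speeds; "joint_torque": joint torques, N m; "tool_pos": TCP position; "eef_rot": TCP orientation; "contact_force": force on the tool from outside, world axes, zero at the start; "moment": the same for the moment, N m; "opening": opening from 0.0 (shut) to 1.0 (fully open); "finger_force": force on a finger pad.
Only numpy, scipy, OpenCV 4.12 (cv2) and the standard library are available. Lean on these libraries where they do the work, as an engineer would, in place of code of your own. Each camera call takes 0.05 s, during which the arm holds its last target. There are 200 camera calls.

### The job

The small canvas lying face down on the locked turntable has gone slack: with a fingertip, gently push each of its four wooden corner keys straight into its corner until it stops. Work crosswise so that the stretcher stays square: first the key at the corner with the paper label, then the diagonally opposite key, then the key at the other end of the labelled short side, and last the remaining one. Do not touch the linen between the bars or lean on the painting with the gripper's body, do not lift the painting off its padded board, and leave the slide box, the felt weight and the loupe where they are.

Things in the scene. Friction and masses are not known exactly. Their poses are not given: they have to be found in the camera images.
- cradle: fixed: low locked turntable (base 140 mm across) carrying a plywood board, 234 x 194 x 6 mm, top 44 mm above the table, turned any way round; felt pads (tops 50 mm above the table) carry the painting's corners, felt-covered stops up to 64 mm round them take the push. Origin: centre of its underside, on the table; x along the board's long side, z up.
- painting: stretched canvas, 220 x 180 x 26 mm, 0.6 kg, loose, face down on the pads with 1.5 mm play to the stops. Light-wood bars, 36 mm wide, 26 mm deep, leave an opening of 148 x 108 mm. Origin: centre of its underside, 50 mm above the table; x along the long side, z up. Corner 1 at +x +y (paper label, 21 x 46 mm, on top of the short +x bar, at its +y end), 2 at -x -y, 3 at +x -y, 4 at -x +y.
- canvas: the bare linen back between the bars; its upper surface is 2 mm above the painting's origin (52 mm above the table; the tops of the bars are 76 mm above the table). 11 mm of air lie between it and the keys: the fingertip should reach some 6 mm below a key's underside, so that its flank and not its tip meets the key's end. Origin: as the painting's. Not to be touched.
- key_1_end (a point): middle of the free end face of the key at corner 1 (labelled), 66.5 mm above the table. Each key is a flat wooden wedge, 52 mm long, 7 mm thick (underside 11 mm above the linen), 20 mm wide at this end, lying along the corner's 45 degree diagonal. Site x is level and points into the corner: push so, with about 5 N. The end stands 30 to 36 mm out of the bars' inner corner, 20 mm when home.
- key_2_end (a point): the same on the key at corner 2, diagonally opposite the labelled corner
- key_3_end (a point): the same on the key at corner 3, the other end of the labelled short side
- key_4_end (a point): the same on the key at corner 4, diagonally opposite corner 3
- key_1 (a joint): how far key 1 has been pushed in, m: 0 = 36 mm of it stands out, 0.016 = home against a firm stop (20 mm stands out); it starts between 0 and 0.006 and stays where it is left
- key_2 (a joint): the same for key 2
- key_3 (a joint): the same for key 3
- key_4 (a joint): the same for key 4
- slide_box: blue slide box, 63 x 86 x 30 mm, loose, to the left of the turntable; origin: centre of its underside
- felt_weight: dark green felt-covered steel weight, 34 x 56 x 23 mm, loose, beyond the turntable; origin: centre of its underside
- loupe: black stand loupe, 42 mm across and 42 mm high, loose, to the left of the turntable; origin: centre of its underside

How it is judged:
On the way, in this order (a step that is already met when the one before it is completed fails the run):
1. the key at the labelled corner is home (value of joint key_1 above 0.0135 m), for 0.2 s.
2. then the diagonally opposite key is home (value of joint key_2 above 0.0135 m), for 0.2 s.
3. then the key at the other end of the labelled short side is home (value of joint key_3 above 0.0135 m), for 0.2 s.
4. last, the remaining key is home (value of joint key_4 above 0.0135 m), for 0.2 s.
At the end, for the whole second after the job is handed in: all four keys are within 2.5 mm of their stops, and the painting lies still and flat (within 0.03 rad) on its board, within 6 mm of the turntable's centre and not more than 3 mm above its pads (value of joint each of key_1, key_2, key_3, key_4 above 0.0135 m and horizontal distance between painting and cradle below 0.006 m and z of painting in the frame of cradle below 0.053 m and angle between painting's own z axis and vertical below 0.03 rad and linear speed of painting below 0.01 m/s); the robot touches nothing.
It fails at once if a key is pushed harder than 30 N (contact force between the fingers and key_1 above 30 N or contact force between the fingers and key_2 above 30 N or contact force between the fingers and key_3 above 30 N or contact force between the fingers and key_4 above 30 N).
It fails at once if the linen is touched (more than 0.5 N) (contact force between any of the fingers, the arm and canvas above 0.5 N).
It fails at once if the arm or the gripper's body (not the fingers) leans on the painting or its keys with over 5 N (contact force between the arm and painting above 5 N).
It fails at once if the painting is lifted more than 6 mm or tipped more than 0.08 rad (z of painting in the frame of cradle above 0.056 m or angle between painting's own z axis and vertical above 0.08 rad).
It fails at once if the slide box, the felt weight or the loupe is moved more than 15 mm (distance of any of slide_box, felt_weight, loupe from where it was at the start of the episode above 0.015 m).
It also fails if it takes over 64 s, if anything falls off the work surface, if the arm or the gripper's body presses on something with over 40 N, if the wrist force passes 120 N, or if a joint passes its speed limit or range.

## Working session

There is one attempt and no reset: what is moved stays moved. The work goes in short steps, Python scripts to look and compute and a shell command to move; the robot and the scene stay as the last step left them, time stands still between calls to the robot, and variables do not carry over. Pictures are saved under pics/ and viewed, at most 10 in all, crops included, and the job is handed in when it is done.

```bash
mkdir -p pics; ls
python3 - <<'E'
from plant import r,cams
import cv2
s=r.get_state();print(s)
for n in("top","scene"):
    c=cams.snapshot(n);cv2.imwrite(f"pics/{n}0.png",c["img"][:,:,::-1]);print(c["camera_matrix"],c["D"],c["camera_from_world"])
E
```

```text
pics
{'clock': 0.0, 'q': array([ 1.36675317,  0.68998307, -0.19448091,  1.56636375,  0.1573271 ,
        0.90247784, -0.21510247]), 'qd': array([ 0.00198574,  0.00050067,  0.0005725 ,  0.00025599, -0.00157575,
       -0.00085574, -0.00151069]), 'joint_torque': array([-1.33024446e-04, -5.27566874e+01, -1.26732677e+00, -1.53430653e+01,
       -5.27660816e-02,  6.27172718e-03,  1.58672265e-04]), 'tool_pos': array([ 0.14703233, -0.60680398,  0.23790451]), 'eef_rot': array([ 9.92932251e-01,  1.18678977e-01, -1.94843671e-04, -8.99104617e-04]), 'contact_force': array([ 0.00613242, -0.26294005,  0.74496952]), 'moment': array([0.01282134, 0.01250934, 0.06271084]), 'finger_force': 0.0, 'opening': 0.9985828692512249}
[[365.79233532   0.         317.89678267]
 [  0.         365.79233532 199.72380924]
 [  0.           0.           1.        ]] [0.00801669 0.         0.         0.         0.        ] [[-0.00808055 -0.99972604 -0.021967    0.46735021]
 [ 0.9878411  -0.01139138  0.15504898 -0.60333161]
 [-0.15525674 -0.02044702  0.98766253 -0.82343608]
 [ 0.          0.          0.          1.        ]]
[[515.00212878   0.         317.99956078]
 [  0.         515.00212878 201.97512107]
 [  0.           0.           1.        ]] [-0.11393236  0.          0.          0.          0.        ] [[ 0.89085962 -0.45401135 -0.01558318 -0.32326351]
 [ 0.21549128  0.39214063  0.89430936 -0.37227878]
 [-0.3999158  -0.80006213  0.44717774 -0.58172323]
 [ 0.          0.          0.          1.        ]]
```

View pics/top0.png

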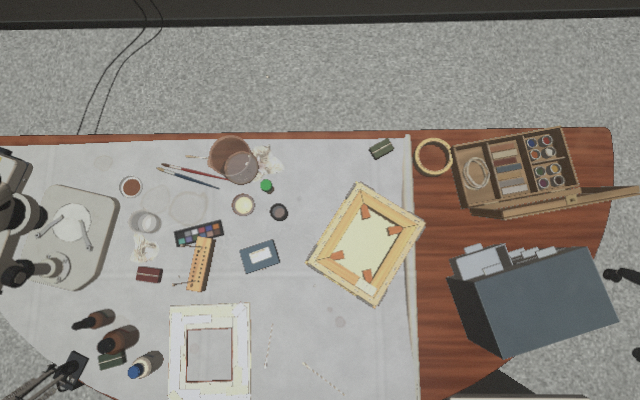

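View pics/scene0.png

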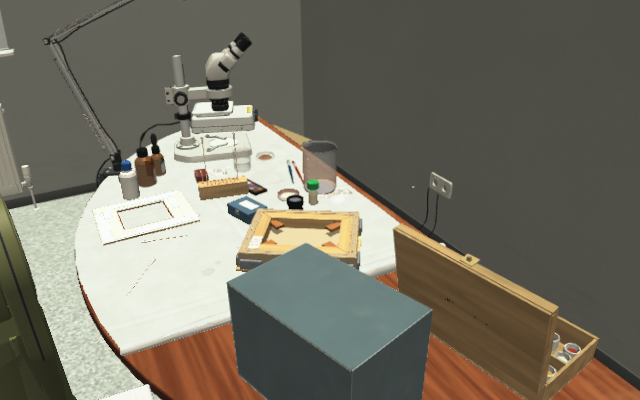

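The painting is at about (367,245) in the top view, long side running up-left to down-right. Next I'll enlarge it.

Run:
```python
import cv2
a=cv2.imread("pics/top0.png")[170:320,295:435];cv2.imwrite("pics/t1.png",cv2.resize(a,None,fx=4,fy=4,interpolation=cv2.INTER_CUBIC))
a=cv2.imread("pics/scene0.png")[195:285,225:375];cv2.imwrite("pics/s1.png",cv2.resize(a,None,fx=5,fy=5,interpolation=cv2.INTER_CUBIC))
```

```text
(no output)
```

View pics/t1.png

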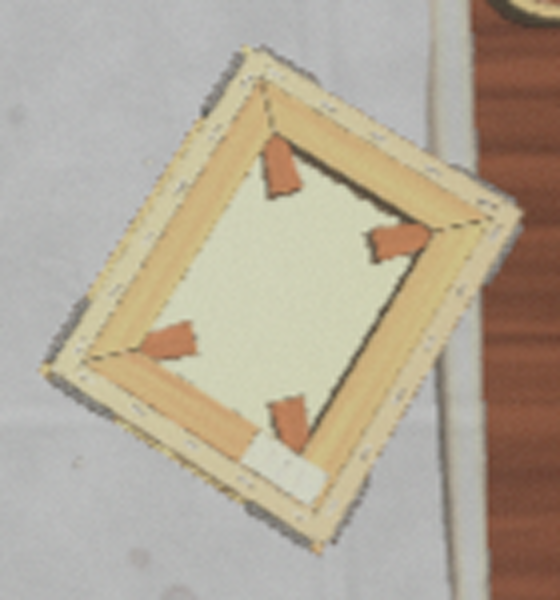

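View pics/s1.png

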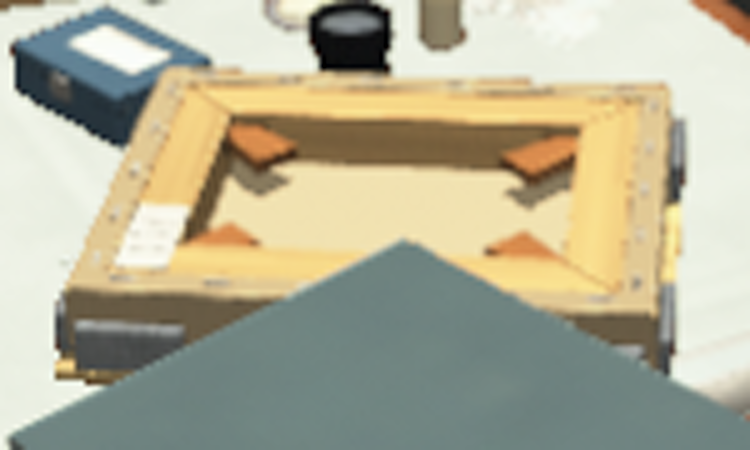

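Keys 1 (bottom, crop 290,420), 2 (top, 280,165), 3 (left, 170,340) and 4 (right, 400,240) are visible, and the label lies at the bottom corner. The scene view agrees: label at lower left, next to corner 1. Next I'll fit the pose.

```bash
cat > h.py <<'E'
import numpy as np,cv2
from scipy.optimize import least_squares
from scipy.spatial.transform import Rotation as R
F=np.diag([1.,-1,-1])
def proj(c,P):
    T=F@c["camera_from_world"][:3]
    return cv2.projectPoints(np.float64(P),cv2.Rodrigues(T[:,:3])[0],T[:,3],c["camera_matrix"],np.float64(c["D"]))[0][:,0]
def ray(c,uv,z):
    T=F@c["camera_from_world"][:3]
    n=cv2.undistortPoints(np.float64([uv]).reshape(-1,1,2),c["camera_matrix"],np.float64(c["D"]))[:,0]
    o=-T[:,:3].T@T[:,3]; d=np.c_[n,np.ones(len(n))]@T[:,:3]
    return o+d*((z-o[2])/d[:,2])[:,None]
def W(p,l): # painting local xy (m)->world
    c,s=np.cos(p[2]),np.sin(p[2]); l=np.float64(l).reshape(-1,2)
    return np.c_[p[0]+c*l[:,0]-s*l[:,1],p[1]+s*l[:,0]+c*l[:,1]]
SG=np.array([[1,1],[-1,-1],[1,-1],[-1,1]])
E
python3 - <<'E'
from plant import cams
from h import *
t,s=cams.snapshot("top"),cams.snapshot("scene")
tp=(np.array([[320,552],[250,47],[45,370],[522,212]])+.5)/4-.5+[295,170]
sp=(np.array([[68,288],[668,90],[170,70],[660,312]])+.5)/5-.5+[225,195]
P=lambda p:np.c_[W(p,SG*[.11,.09]),np.full(4,.076)]
w=ray(t,tp,.076);print("top corners\n",w.round(4));print("scene corners\n",ray(s,sp,.076).round(4))
print("sides",[np.linalg.norm(w[i]-w[j]).round(4) for i,j in((0,2),(0,3),(1,2),(1,3))])
y0=w[0]+w[2]-w[1]-w[3]
x0=[*w.mean(0)[:2],np.arctan2(y0[1],y0[0])]
for nm,f in(("top",lambda p:(proj(t,P(p))-tp).ravel()),("both",lambda p:np.r_[(proj(t,P(p))-tp).ravel(),(proj(s,P(p))-sp).ravel()])):
    o=least_squares(f,x0);print(nm,o.x.round(4),np.abs(o.fun).round(1))
p=o.x;np.save("pose.npy",p)
ke=(np.array([[287,400],[285,194],[193,338],[373,249]])+.5)/4-.5+[295,170]
k=ray(t,ke,.070)[:,:2]-p[:2];c,sn=np.cos(p[2]),np.sin(p[2]);l=np.c_[c*k[:,0]+sn*k[:,1],-sn*k[:,0]+c*k[:,1]]
d=SG*[.074,.054]-l;print("keys local",l.round(4),"out",((d*SG).sum(1)/2**.5).round(4),"lat",(d[:,0]*SG[:,0]-d[:,1]*SG[:,1]).round(4))
print("grey box top corner at z=.2,.25,.3",[ray(t,[[447,278]],z).round(3)for z in(.1,.2,.3)],[ray(s,[[310,248],[230,287]],z).round(3).tolist()for z in(.1,.2,.3)])
E
```

```text
top corners
 [[0.3607 0.3372 0.076 ]
 [0.6466 0.3687 0.076 ]
 [0.4612 0.4894 0.076 ]
 [0.5483 0.2159 0.076 ]]
scene corners
 [[0.3667 0.3344 0.076 ]
 [0.6456 0.3635 0.076 ]
 [0.4653 0.4835 0.076 ]
 [0.5532 0.2151 0.076 ]]
sides [np.float64(0.1824), np.float64(0.2234), np.float64(0.2212), np.float64(0.1818)]
top [0.5041 0.3528 2.5653] [0.1 1.  0.2 0.5 0.5 0.1 0.6 0.4]
both [0.5065 0.3513 2.5675] [0.7 2.1 0.7 0.5 1.2 0.8 0.1 0.7 0.9 0.1 0.  0.9 1.5 0.3 1.8 0.2]
keys local [[ 0.0536  0.0334]
 [-0.0461 -0.0284]
 [ 0.0526 -0.0298]
 [-0.0459  0.0308]] out [0.029  0.0378 0.0322 0.0363] lat [-0.0002  0.0023 -0.0028  0.0048]
grey box top corner at z=.2,.25,.3 [array([[0.425, 0.182, 0.1  ]]), array([[0.431, 0.214, 0.2  ]]), array([[0.437, 0.246, 0.3  ]])] [[[0.475, 0.249, 0.1], [0.309, 0.203, 0.1]], [[0.406, 0.102, 0.2], [0.274, 0.066, 0.2]], [[0.336, -0.044, 0.3], [0.238, -0.071, 0.3]]]
```

```bash
python3 -m pendant '[[1,[0,0,-55],[0,0,0]],[1,[0,0,-55],[0,0,0]],[1,[0,0,-50],[0,0,0]],[1,[50,-2,0],[0,0,-4.6]],[1,[50,-2,0],[0,0,-4.6]],[1,[50,-2,0],[0,0,-4.6]],[1,[50,-2,0],[0,0,-4.6]]]' 20; python3 -c "
from plant import r
s=r.get_state();print(s['q'].round(3),s['contact_force'])"
```

```text
clock: 1.08
tool_pos: [0.3323, -0.5293, 0.3984]
eef_rot: [0.961, 0.277, -0.0, -0.0]
contact_force: [-0.3, -0.8, 0.9]
opening: 0.233
finger_force: 0.0
[ 1.097  0.561 -0.301  1.314  0.165  1.291 -0.216] [-0.2601702  -0.76757835  0.88365188]
```

```bash
python3 -m pendant '[[1,[50,-2,0],[0,0,-4.6]],[1,[50,-2,0],[0,0,-4.6]],[1,[50,-2,0],[0,0,-4.6]],[1,[50,-2,0],[0,0,-4.6]],[1,[50,-2,0],[0,0,-4.6]],[1,[50,-2,0],[0,0,-4.6]],[1,[50,-2,0],[0,0,-4.6]],[1,[50,-2,0],[0,0,-4.6]]]'; python3 -m pendant '[[1,[50,-2,0],[0,0,-4.6]],[1,[50,-2,0],[0,0,-4.6]],[1,[50,-2,0],[0,0,-4.6]],[1,[50,-2,0],[0,0,-4.6]],[1,[50,-2,0],[0,0,-4.6]],[1,[50,-2,0],[0,0,-4.6]],[1,[50,-2,0],[0,0,-4.6]],[1,[50,-2,0],[0,0,-4.6]]]'
cat >> h.py <<'E'
def go(r,world,yang=None):
    """tool-frame shift (mm) to world point; turn (deg, about tool z) to bring tool y to angle yang"""
    s=r.get_state();A=R.from_quat(s["eef_rot"]);y=A.apply([0,1,0]);a=np.degrees(np.arctan2(y[1],y[0]))
    print("pos",s["tool_pos"].round(4),"yang",a.round(2),"tilt",A.apply([0,0,1]).round(4),"F",s["contact_force"].round(1))
    print("shift",(A.inv().apply(np.array(world)-s["tool_pos"])*1000).round(1),"turn",None if yang is None else round(-((yang-a+180)%360-180),1))
def loc(p,pos):
    d=np.array(pos)[:2]-p[:2];c,s=np.cos(p[2]),np.sin(p[2]);return np.array([c*d[0]+s*d[1],-s*d[0]+c*d[1]])*1000
E
python3 - <<'E'
from plant import r
from h import *
p=np.load("pose.npy");go(r,[*W(p,[.022,.002])[0],.2],np.degrees(p[2])-135);print(r.get_state()["q"].round(2),r.get_state()["opening"])
E
```

```text
clock: 2.08
tool_pos: [0.5824, -0.2254, 0.3983]
eef_rot: [0.824, 0.566, -0.0, -0.0]
contact_force: [0.4, -0.6, 0.2]
opening: 0.004
finger_force: 0.0
clock: 3.08
tool_pos: [0.6005, 0.1677, 0.3983]
eef_rot: [0.603, 0.797, -0.0, -0.0]
contact_force: [0.2, -0.6, -0.2]
opening: 0.005
finger_force: 0.0
pos [0.6005 0.1677 0.3983] yang 15.76 tilt [-4.e-04 -4.e-04 -1.e+00] F [ 0.2 -0.6 -0.2]
shift [217.5 -56.6 198.3] turn 3.7
[-0.01  0.6  -0.65  1.31  0.36  1.35 -0.38] 0.005074667870789824
```

```bash
python3 -m pendant '[[1,[54,-14,0],[0,0,0]],[1,[54,-14,0],[0,0,0]],[1,[54,-14,0],[0,0,0]],[1,[54,-14,0],[0,0,3.7]],[1,[0,0,60],[0,0,0]],[1,[0,0,60],[0,0,0]],[1,[0,0,60],[0,0,0]],[1,[0,0,60],[0,0,0]]]'
python3 - <<'E'
from plant import r,cams
from h import *
p=np.load("pose.npy");go(r,[*W(p,[.022,.002])[0],.1],np.degrees(p[2])-135);pos=r.get_state()["tool_pos"];print(r.get_state()["q"].round(2),loc(p,pos))
t,s=cams.snapshot("top"),cams.snapshot("scene")
print("tip px scene",proj(s,[pos]),"top",proj(t,[pos]))
a=cv2.resize(s["img"][130:290,225:385,::-1],None,fx=3.5,fy=3.5,interpolation=cv2.INTER_CUBIC);b=cv2.resize(t["img"][190:310,305:430,::-1],(240,230))
a=np.hstack([a,np.vstack([b,np.zeros((a.shape[0]-230,240,3),np.uint8)])]);cv2.imwrite("pics/a2.png",a)
E
```

```text
clock: 4.08
tool_pos: [0.4889, 0.3589, 0.1569]
eef_rot: [0.63, 0.777, 0.0, 0.0]
contact_force: [0.9, 0.8, -0.5]
opening: 0.004
finger_force: 0.0
pos [0.4889 0.3589 0.1569] yang 11.91 tilt [ 2.e-04  0.e+00 -1.e+00] F [ 0.9  0.8 -0.5]
shift [ 3.  -1.4 56.9] turn -0.2
[-0.42  0.81 -0.53  1.69  0.54  0.79 -0.99] [18.91191474  3.13195686]
tip px scene [[290.47432235 194.67122283]] top [[367.10860561 248.48128416]]
```

View pics/a2.png

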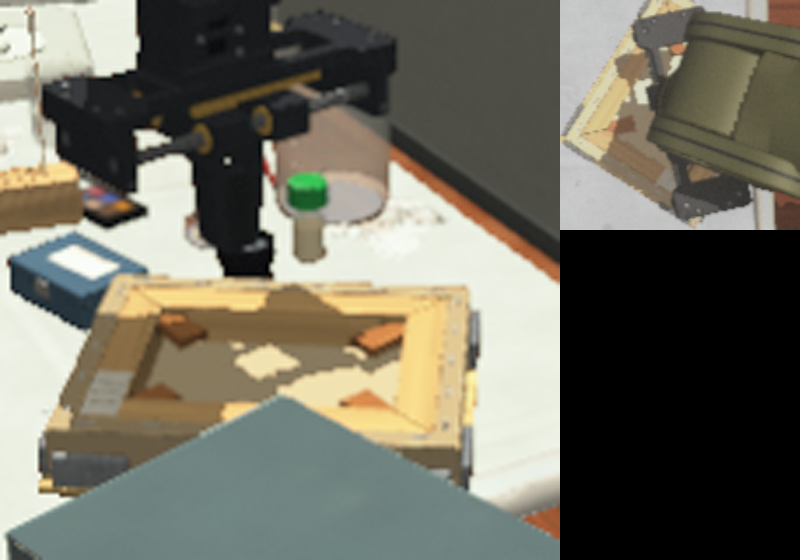

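The view shows the closed fingers over the opening, tip near crop (247,277), lower than TCP's projection (229,226). I'll check this with an overlay.

Run:
```python
from plant import r,cams
from h import *
s=cams.snapshot("scene");st=r.get_state();pos=st["tool_pos"];A=R.from_quat(st["eef_rot"]);print(pos)
x0,y0,k=245,140,6
im=cv2.resize(s["img"][y0:y0+90,x0:x0+100,::-1],None,fx=k,fy=k,interpolation=cv2.INTER_CUBIC)
im=cv2.convertScaleAbs(im,alpha=2,beta=40)
L=np.array([[a*.009,b*.0175,c] for c in(0,-.019) for a,b in((1,1),(1,-1),(-1,-1),(-1,1))])
q=(proj(s,pos+A.apply(L))-[x0,y0]+.5)*k
cv2.polylines(im,[q[:4].astype(int)],True,(0,0,255),1);cv2.polylines(im,[q[4:].astype(int)],True,(255,0,0),1)
cv2.imwrite("pics/a3.png",im);print(q.round(0))
```

```text
[0.48739348 0.35758409 0.15642677]
[[300. 311.]
 [213. 341.]
 [246. 360.]
 [334. 329.]
 [299. 258.]
 [210. 287.]
 [243. 305.]
 [332. 275.]]
```

View pics/a3.png

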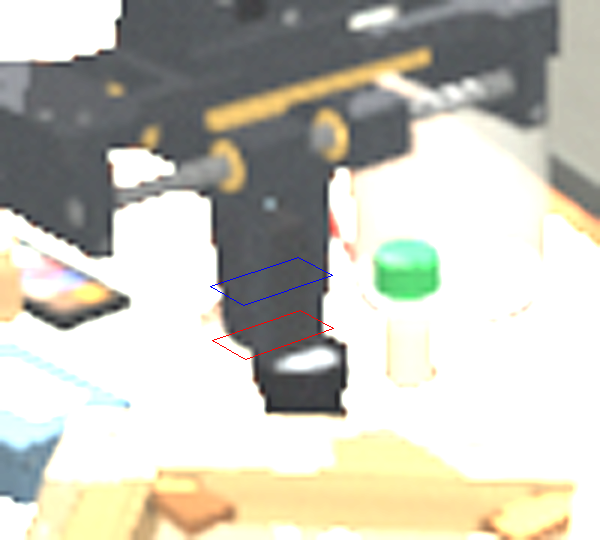

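The black piece at the bottom is the loupe standing behind. The fingers match the projected TCP box (red) with chamfered ends, so the calibration holds. I'll lower the fingers into the opening.

```bash
python3 -m pendant '[[1,[3,-1,30],[0,0,-0.2]],[1,[0,0,30],[0,0,0]],[1,[0,0,25],[0,0,0]],[1,[0,0,13],[0,0,0]],[1,[0,0,0],[0,0,0]],[1,[0,0,0],[0,0,0]]]'
cat > st.py <<'E'
from plant import r
from h import *
import sys
p=np.load("pose.npy");i=int(sys.argv[1])-1;g=SG[i]
s=r.get_state();l=loc(p,s["tool_pos"]);d=g*[74,54]-l
A=R.from_quat(s["eef_rot"]);u=np.array([np.cos(p[2]),np.sin(p[2]),0]);v=np.array([-u[1],u[0],0]);n=(g[0]*u+g[1]*v)/2**.5
t=np.array([-n[1],n[0],0]);e=d[0]*u+d[1]*v
print("t",s["clock"],"z",s["tool_pos"][2].round(4),"local",l.round(1),"flank out",(e@n-17.5).round(1),"lateral err in tool axes",A.inv().apply((e@t)*t).round(1),"push dir",A.inv().apply(n).round(2),"Fpush",(-s["contact_force"]@n).round(2),"F",s["contact_force"].round(1))
E
python3 st.py 1
```

```text
clock: 4.97
tool_pos: [0.4881, 0.3629, 0.0623]
eef_rot: [0.629, 0.778, 0.001, 0.0]
contact_force: [-0.3, 0.6, 0.1]
opening: 0.008
finger_force: 0.0
t 4.975 z 0.0623 local [21.7  0.2] flank out 57.5 lateral err in tool axes [-1. -0. -0.] push dir [ 0. -1. -0.] Fpush -0.19 F [-0.3  0.6  0.1]
```

```bash
python3 -m pendant '[[1,[-1,-8,2],[0,0,0]],[1,[0,-8,1],[0,0,0]],[1,[0,0,0],[0,0,0]]]'; python3 st.py 1
```

```text
clock: 5.35
tool_pos: [0.4706, 0.3575, 0.0578]
eef_rot: [0.628, 0.778, -0.001, -0.0]
contact_force: [1.2, -1.1, 0.6]
opening: 0.003
finger_force: 0.0
t 5.35 z 0.0578 local [33.5 14.2] flank out 39.3 lateral err in tool axes [ 0.5  0.  -0. ] push dir [ 0. -1.  0.] Fpush 0.91 F [ 1.2 -1.1  0.6]
```

```bash
python3 -m pendant '[[1,[0,-3,0],[0,0,0]],[1,[0,-2,0],[0,0,0]],[1,[0,-2,0],[0,0,0]],[1,[0,0,0],[0,0,0]]]'; python3 st.py 1;  python3 -m pendant '[[1,[0,-2,0],[0,0,0]],[1,[0,-2,0],[0,0,0]],[1,[0,0,0],[0,0,0]]]'; python3 st.py 1
```

```text
clock: 5.85
tool_pos: [0.4648, 0.3562, 0.0577]
eef_rot: [0.628, 0.778, -0.0, 0.0]
contact_force: [-0.4, -0.3, -0.4]
opening: 0.007
finger_force: 0.0
t 5.85 z 0.0577 local [37.6 18.6] flank out 33.3 lateral err in tool axes [ 0.6  0.  -0. ] push dir [ 0. -1.  0.] Fpush -0.5 F [-0.4 -0.3 -0.4]
clock: 6.22
tool_pos: [0.4608, 0.3553, 0.0577]
eef_rot: [0.628, 0.778, -0.0, 0.0]
contact_force: [-0.2, 0.6, -0.5]
opening: 0.002
finger_force: 0.0
t 6.225 z 0.0577 local [40.5 21.4] flank out 29.2 lateral err in tool axes [ 0.7  0.  -0. ] push dir [ 0. -1.  0.] Fpush -0.11 F [-0.2  0.6 -0.5]
```

```bash
for i in 1 2; do python3 -m pendant '[[1,[0,-2,0],[0,0,0]],[1,[0,-1.5,0],[0,0,0]],[1,[0,0,0],[0,0,0]]]' >/dev/null; python3 st.py 1; done
```

```text
t 6.6 z 0.0577 local [42.4 23.4] flank out 26.4 lateral err in tool axes [0.7 0.  0. ] push dir [ 0. -1. -0.] Fpush 2.43 F [ 2.2  1.4 -0.7]
t 6.975 z 0.0578 local [44.9 25.9] flank out 22.9 lateral err in tool axes [0.7 0.  0. ] push dir [ 0. -1. -0.] Fpush 2.75 F [ 2.7  0.5 -1.9]
```

```bash
python3 -m pendant '[[1,[0,-1.5,0],[0,0,0]],[1,[0,-1,0],[0,0,0]],[1,[0,0,0],[0,0,0]]]' >/dev/null; python3 st.py 1; for i in 1 2; do python3 -m pendant '[[1,[0,-1,0],[0,0,0]],[1,[0,0,0],[0,0,0]]]' >/dev/null; python3 st.py 1; done
```

```text
t 7.35 z 0.0577 local [47.1 28.1] flank out 19.8 lateral err in tool axes [ 0.7  0.  -0. ] push dir [ 0. -1.  0.] Fpush 3.96 F [ 4.   0.3 -1.2]
t 7.6 z 0.0577 local [47.8 28.8] flank out 18.8 lateral err in tool axes [ 0.7  0.  -0. ] push dir [ 0. -1.  0.] Fpush 4.86 F [ 4.7  1.1 -0.3]
t 7.85 z 0.0577 local [48.5 29.5] flank out 17.8 lateral err in tool axes [ 0.7  0.  -0. ] push dir [ 0. -1.  0.] Fpush 3.72 F [ 3.7  0.4 -0.3]
```

```bash
for i in 1 2 3; do python3 -m pendant '[[1,[0,-1,0],[0,0,0]],[1,[0,0,0],[0,0,0]]]' >/dev/null; python3 st.py 1; done
```

```text
t 8.1 z 0.0577 local [49.3 30.2] flank out 16.8 lateral err in tool axes [ 0.7  0.  -0. ] push dir [ 0. -1.  0.] Fpush 3.88 F [ 3.9  0.2 -0.5]
t 8.35 z 0.0577 local [50. 31.] flank out 15.8 lateral err in tool axes [ 0.7  0.  -0. ] push dir [ 0. -1.  0.] Fpush 3.04 F [ 3.2 -0.5  0.5]
t 8.6 z 0.0577 local [50.7 31.6] flank out 14.8 lateral err in tool axes [ 0.7  0.  -0. ] push dir [ 0. -1.  0.] Fpush 4.08 F [ 4.1  0.4 -0.7]
```

```bash
for i in 1 2 3; do python3 -m pendant '[[1,[0,-1,0],[0,0,0]],[1,[0,0,0],[0,0,0]]]' >/dev/null; python3 st.py 1; done
```

```text
t 8.85 z 0.0577 local [51.4 32.3] flank out 13.8 lateral err in tool axes [ 0.7  0.  -0. ] push dir [ 0. -1.  0.] Fpush 4.37 F [4.5 0.1 0.1]
t 9.1 z 0.0577 local [51.7 32.6] flank out 13.4 lateral err in tool axes [0.6 0.  0. ] push dir [ 0. -1. -0.] Fpush 4.67 F [ 4.6  0.6 -0.3]
t 9.35 z 0.0578 local [51.7 32.6] flank out 13.4 lateral err in tool axes [ 0.6 -0.   0. ] push dir [-0. -1. -0.] Fpush 6.99 F [ 6.9  1.1 -2. ]
```

```bash
for i in 1 2; do python3 -m pendant '[[1,[0,-1,0],[0,0,0]],[1,[0,0,0],[0,0,0]],[1,[0,0,0],[0,0,0]]]' >/dev/null; python3 st.py 1; done
```

```text
t 9.725 z 0.0578 local [51.8 32.7] flank out 13.3 lateral err in tool axes [ 0.7 -0.   0. ] push dir [-0. -1. -0.] Fpush 8.16 F [ 8.1  1.2 -2.8]
t 10.1 z 0.0579 local [51.8 32.7] flank out 13.3 lateral err in tool axes [ 0.6 -0.   0. ] push dir [-0.   -1.   -0.01] Fpush 10.64 F [10.3  2.6 -4. ]
```

```bash
python3 -m pendant '[[1,[0,10,0],[0,0,0]],[1,[0,20,0],[0,0,0]],[1,[0,25,0],[0,0,0]],[1,[-14,10,0],[0,0,0]],[1,[-14,10,0],[0,0,0]],[1,[0,0,0],[0,0,0]]]'; python3 st.py 2
cat > look.py <<'E'
from plant import r,cams
from h import *
import sys
t,s=cams.snapshot("top"),cams.snapshot("scene")
a=cv2.resize(s["img"][200:265,230:375,::-1],(780,350),interpolation=cv2.INTER_CUBIC)
b=cv2.resize(t["img"][180:310,300:430,::-1],(250,250),interpolation=cv2.INTER_CUBIC)
c=np.zeros((250,780,3),np.uint8);c[:,:250]=b
d=cv2.resize(t["img"][240:300,340:390,::-1],(208,250),interpolation=cv2.INTER_CUBIC);c[:,260:468]=d
cv2.imwrite(sys.argv[1],cv2.convertScaleAbs(np.vstack([a,c]),alpha=1.3))
E
python3 look.py pics/b1.png
```

```text
clock: 10.85
tool_pos: [0.5219, 0.3366, 0.0573]
eef_rot: [0.63, 0.777, -0.001, 0.001]
contact_force: [-1.1, 0.7, -0.2]
opening: 0.003
finger_force: 0.0
t 10.85 z 0.0573 local [-20.9   3.9] flank out 61.0 lateral err in tool axes [ 3.4 -0.  -0. ] push dir [ 0.  1. -0.] Fpush 0.9 F [-1.1  0.7 -0.2]
```

View pics/b1.png

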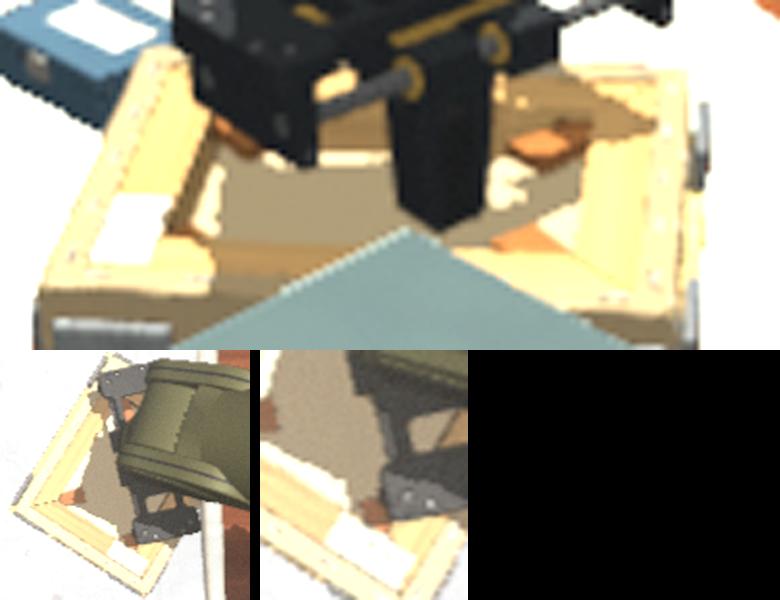

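Key 1's end moved in by about 10–11 mm (left corner now at top px ≈(364.5,276), from (362.4,270.6)), so it is home. Next, key 2.

```bash
python3 -m pendant '[[1,[3,8,0],[0,0,0]],[1,[0,9,0],[0,0,0]],[1,[0,0,0],[0,0,0]]]'>/dev/null; python3 st.py 2; for i in 1 2 3 4 5; do python3 -m pendant '[[1,[0,2,0],[0,0,0]],[1,[0,1,0],[0,0,0]],[1,[0,0,0],[0,0,0]]]' >/dev/null; python3 st.py 2; done
```

```text
t 11.325 z 0.0577 local [-29.2 -13.2] flank out 43.1 lateral err in tool axes [-2.9  0.  -0. ] push dir [0. 1. 0.] Fpush -0.35 F [ 0.4 -0.1  0.1]
t 11.7 z 0.0577 local [-30.7 -14.4] flank out 41.1 lateral err in tool axes [-2.6 -0.   0. ] push dir [-0.  1. -0.] Fpush 0.01 F [ 0.1 -0.6 -0.2]
t 12.075 z 0.0577 local [-32.9 -16.6] flank out 38.0 lateral err in tool axes [-2.6 -0.   0. ] push dir [-0.  1.  0.] Fpush 0.31 F [-0.3  0.1 -0.5]
t 12.45 z 0.0576 local [-34.4 -18.1] flank out 35.9 lateral err in tool axes [-2.6 -0.   0. ] push dir [-0.  1. -0.] Fpush 3.47 F [-3.3 -1.2  1.9]
t 12.825 z 0.0576 local [-36.9 -20.7] flank out 32.3 lateral err in tool axes [-2.7 -0.   0. ] push dir [-0.  1. -0.] Fpush 3.0 F [-2.9 -1.   2.7]
t 13.2 z 0.0576 local [-39.3 -23.1] flank out 28.9 lateral err in tool axes [-2.7 -0.  -0. ] push dir [-0.  1.  0.] Fpush 3.34 F [-3.4 -0.2  1. ]
```

```bash
python3 -m pendant '[[1,[0,-3,0],[0,0,0]],[1,[-2.5,0,0],[0,0,0]],[1,[0,2,0],[0,0,0]],[1,[0,0,0],[0,0,0]]]'>/dev/null; python3 st.py 2; for i in 1 2 3; do python3 -m pendant '[[1,[0,1.5,0],[0,0,0]],[1,[0,1,0],[0,0,0]],[1,[0,0,0],[0,0,0]]]' >/dev/null; python3 st.py 2; done
```

```text
t 13.7 z 0.0578 local [-40.8 -20.8] flank out 29.4 lateral err in tool axes [ 0. -0.  0.] push dir [0. 1. 0.] Fpush 0.06 F [ 0.  -0.5  0.2]
t 14.075 z 0.0576 local [-41.3 -21.5] flank out 28.6 lateral err in tool axes [-0.2 -0.   0. ] push dir [-0.  1. -0.] Fpush 3.67 F [-3.5 -1.4  3.1]
t 14.45 z 0.0576 local [-43.8 -24. ] flank out 25.0 lateral err in tool axes [-0.2 -0.  -0. ] push dir [-0.  1. -0.] Fpush 3.39 F [-3.1 -2.   2.3]
t 14.825 z 0.0577 local [-45.7 -25.9] flank out 22.4 lateral err in tool axes [-0.2 -0.  -0. ] push dir [-0.  1.  0.] Fpush 2.25 F [-2.  -1.2  2.9]
```

```bash
for i in 1 2 3 4 5 6; do python3 -m pendant '[[1,[0,1,0],[0,0,0]],[1,[0,0,0],[0,0,0]]]' >/dev/null; python3 st.py 2; done
```

```text
t 15.075 z 0.0577 local [-46.4 -26.6] flank out 21.4 lateral err in tool axes [-0.2 -0.  -0. ] push dir [-0.  1.  0.] Fpush 4.26 F [-3.8 -2.4  1.9]
t 15.325 z 0.0577 local [-47.  -27.2] flank out 20.5 lateral err in tool axes [-0.1 -0.   0. ] push dir [-0.  1.  0.] Fpush 3.76 F [-3.5 -1.8  1.5]
t 15.575 z 0.0577 local [-47.4 -27.7] flank out 20.0 lateral err in tool axes [-0.2 -0.   0. ] push dir [-0.  1. -0.] Fpush 5.3 F [-5.  -1.9  2.4]
t 15.825 z 0.0576 local [-48.  -28.4] flank out 18.9 lateral err in tool axes [-0.3 -0.  -0. ] push dir [-0.  1. -0.] Fpush 5.27 F [-4.9 -2.1  2.1]
t 16.075 z 0.0577 local [-48.7 -29.3] flank out 17.8 lateral err in tool axes [-0.4 -0.  -0. ] push dir [-0.  1. -0.] Fpush 5.02 F [-5.  -0.6  1.9]
t 16.325 z 0.0577 local [-49.5 -30.1] flank out 16.7 lateral err in tool axes [-0.4 -0.  -0. ] push dir [-0.  1. -0.] Fpush 4.74 F [-4.8 -0.4  1.7]
```

```bash
for i in 1 2 3 4 5; do python3 -m pendant '[[1,[0,1,0],[0,0,0]],[1,[0,0,0],[0,0,0]]]' >/dev/null; python3 st.py 2; done
```

```text
t 16.575 z 0.0576 local [-49.6 -30.2] flank out 16.6 lateral err in tool axes [-0.4 -0.   0. ] push dir [-0.  1. -0.] Fpush 6.77 F [-6.7 -1.   3.6]
t 16.825 z 0.0576 local [-49.7 -30.2] flank out 16.5 lateral err in tool axes [-0.4 -0.   0. ] push dir [-0.  1. -0.] Fpush 9.65 F [-9.5 -1.6  5.9]
t 17.075 z 0.0576 local [-49.7 -30.2] flank out 16.5 lateral err in tool axes [-0.3 -0.   0. ] push dir [-0.    1.   -0.01] Fpush 10.7 F [-10.3  -2.9   6.7]
t 17.325 z 0.0576 local [-49.7 -30.3] flank out 16.5 lateral err in tool axes [-0.4 -0.   0. ] push dir [-0.    1.   -0.01] Fpush 13.06 F [-12.6  -3.7   8.6]
t 17.575 z 0.0576 local [-49.7 -30.3] flank out 16.4 lateral err in tool axes [-0.4 -0.   0. ] push dir [-0.    1.   -0.01] Fpush 14.97 F [-14.4  -4.2   9.8]
```

```bash
python3 -m pendant '[[1,[0,-10,0],[0,0,0]],[1,[0,-20,0],[0,0,0]],[1,[7,-20,0],[0,0,0]],[1,[7,-11,0],[0,0,0]],[1,[0,0,0],[0,0,0]],[1,[0,0,0],[0,0,-10]],[1,[0,0,0],[0,0,-10]],[1,[0,0,0],[0,0,-10]]]'; python3 st.py 3;python3 -m pendant '[[1,[0,0,0],[0,0,-10]],[1,[0,0,0],[0,0,-10]],[1,[0,0,0],[0,0,-10]],[1,[0,0,0],[0,0,-10]],[1,[0,0,0],[0,0,-10]],[1,[0,0,0],[0,0,-10]],[1,[0,0,0],[0,0,0]],[1,[0,0,0],[0,0,0]]]'; python3 st.py 3; python3 -c "
from plant import r
from h import *
p=np.load('pose.npy');go(r,[*W(p,[.030,-.010])[0],.0577],np.degrees(p[2])-45);print(r.get_state()['q'].round(2))"
```

```text
clock: 18.58
tool_pos: [0.5088, 0.3512, 0.0577]
eef_rot: [0.404, 0.915, 0.001, 0.001]
contact_force: [0.1, 0.6, 0.6]
opening: 0.004
finger_force: 0.0
t 18.575 z 0.0577 local [-2.  -1.2] flank out 73.6 lateral err in tool axes [  8.3 -14.2  -0. ] push dir [ 0.86  0.5  -0.  ] Fpush -0.53 F [0.1 0.6 0.6]
clock: 19.58
tool_pos: [0.5077, 0.3512, 0.0576]
eef_rot: [-0.104, 0.995, -0.0, 0.0]
contact_force: [0.4, 0.5, -0.6]
opening: 0.012
finger_force: 0.0
t 19.575 z 0.0576 local [-1.1 -0.6] flank out 73.4 lateral err in tool axes [15.3 -0.1 -0. ] push dir [ 0.  1. -0.] Fpush -0.36 F [ 0.4  0.5 -0.6]
pos [0.5077 0.3512 0.0576] yang 101.9 tilt [ 7.e-04  0.e+00 -1.e+00] F [ 0.4  0.5 -0.6]
shift [15.4 28.6 -0.1] turn -0.2
[-0.26  1.05 -0.82  1.69  0.99  0.86  0.26]
```

```bash
python3 -m pendant '[[1,[7,12,0],[0,0,0]],[1,[7,14,0],[0,0,0]],[1,[0,0,0],[0,0,0]],[1,[0,0,0],[0,0,0]]]'>/dev/null; python3 st.py 3; for i in 1 2 3 4 5 6; do python3 -m pendant '[[1,[0,2,0],[0,0,0]],[1,[0,1,0],[0,0,0]],[1,[0,0,0],[0,0,0]]]' >/dev/null; python3 st.py 3; done
```

```text
t 20.075 z 0.0576 local [28.1 -8.8] flank out 47.0 lateral err in tool axes [ 0.5  0.  -0. ] push dir [-0.  1. -0.] Fpush 0.88 F [-0.2 -0.9 -0.6]
t 20.45 z 0.0577 local [ 30.  -10.9] flank out 44.1 lateral err in tool axes [0.6 0.  0. ] push dir [-0.  1. -0.] Fpush -0.06 F [0.1 0.1 0.2]
t 20.825 z 0.0577 local [ 32.4 -13.1] flank out 40.9 lateral err in tool axes [0.5 0.  0. ] push dir [-0.  1.  0.] Fpush 0.1 F [-0.1 -0.1  0.8]
t 21.2 z 0.0577 local [ 34.5 -15.2] flank out 37.9 lateral err in tool axes [0.5 0.  0. ] push dir [-0.  1.  0.] Fpush -0.91 F [0.  0.9 0.1]
t 21.575 z 0.0577 local [ 36.6 -17.3] flank out 34.9 lateral err in tool axes [ 0.5  0.  -0. ] push dir [-0.  1.  0.] Fpush 0.71 F [ 0.3 -0.7 -0.8]
t 21.95 z 0.0577 local [ 38.6 -19.4] flank out 32.0 lateral err in tool axes [0.5 0.  0. ] push dir [-0.  1. -0.] Fpush -0.23 F [-0.3  0.2  0.8]
t 22.325 z 0.0576 local [ 40.  -20.8] flank out 30.0 lateral err in tool axes [ 0.6 -0.   0. ] push dir [ 0.  1. -0.] Fpush 3.9 F [ 0.  -4.   2.1]
```

```bash
for i in 1 2 3 4; do python3 -m pendant '[[1,[0,1.5,0],[0,0,0]],[1,[0,1,0],[0,0,0]],[1,[0,0,0],[0,0,0]]]' >/dev/null; python3 st.py 3; done;  for i in 1 2 3 ; do python3 -m pendant '[[1,[0,1,0],[0,0,0]],[1,[0,0,0],[0,0,0]]]' >/dev/null; python3 st.py 3; done
```

```text
t 22.7 z 0.0576 local [ 42.5 -23.3] flank out 26.5 lateral err in tool axes [0.6 0.  0. ] push dir [-0.  1. -0.] Fpush 3.76 F [-0.3 -3.9  2. ]
t 23.075 z 0.0576 local [ 44.4 -25.2] flank out 23.8 lateral err in tool axes [ 0.6  0.  -0. ] push dir [-0.  1.  0.] Fpush 3.23 F [-0.2 -3.3  1.5]
t 23.45 z 0.0576 local [ 46.1 -26.9] flank out 21.3 lateral err in tool axes [ 0.6  0.  -0. ] push dir [-0.  1.  0.] Fpush 4.27 F [ 1.  -4.1  0.4]
t 23.825 z 0.0576 local [ 47.9 -28.7] flank out 18.8 lateral err in tool axes [0.5 0.  0. ] push dir [-0.  1.  0.] Fpush 3.44 F [ 0.2 -3.5  0.1]
t 24.075 z 0.0577 local [ 48.4 -29.2] flank out 18.1 lateral err in tool axes [ 0.6  0.  -0. ] push dir [-0.  1. -0.] Fpush 4.32 F [ 0.9 -4.2  0.8]
t 24.325 z 0.0576 local [ 48.7 -29.7] flank out 17.6 lateral err in tool axes [ 0.7 -0.  -0. ] push dir [ 0.  1. -0.] Fpush 6.07 F [ 1.9 -5.8  1.3]
t 24.575 z 0.0576 local [ 48.7 -29.7] flank out 17.6 lateral err in tool axes [ 0.7 -0.  -0. ] push dir [ 0.  1. -0.] Fpush 6.43 F [ 0.9 -6.4  2.7]
```

```bash
for i in 1 2 3 4 5; do python3 -m pendant '[[1,[0,1,0],[0,0,0]],[1,[0,0,0],[0,0,0]]]' >/dev/null; python3 st.py 3; done
```

```text
t 24.825 z 0.0576 local [ 48.7 -29.7] flank out 17.6 lateral err in tool axes [ 0.7 -0.   0. ] push dir [ 0.  1. -0.] Fpush 8.6 F [ 1.1 -8.6  4.4]
t 25.075 z 0.0576 local [ 48.7 -29.7] flank out 17.5 lateral err in tool axes [ 0.7 -0.   0. ] push dir [ 0.    1.   -0.01] Fpush 10.26 F [  0.6 -10.4   5. ]
t 25.325 z 0.0576 local [ 48.7 -29.8] flank out 17.5 lateral err in tool axes [ 0.7 -0.   0. ] push dir [ 0.    1.   -0.01] Fpush 12.55 F [  1.4 -12.5   7.9]
t 25.575 z 0.0576 local [ 48.8 -29.7] flank out 17.5 lateral err in tool axes [ 0.7 -0.   0. ] push dir [ 0.    1.   -0.01] Fpush 13.98 F [  1.1 -14.1   8.8]
t 25.825 z 0.0576 local [ 48.8 -29.8] flank out 17.4 lateral err in tool axes [ 0.7 -0.   0. ] push dir [ 0.    1.   -0.01] Fpush 15.74 F [  1.6 -15.8  11.3]
```

```bash
python3 -m pendant '[[1,[0,-10,0],[0,0,0]],[1,[0,-20,0],[0,0,0]],[1,[-9,-20,0],[0,0,0]],[1,[-9,-20,0],[0,0,0]],[1,[-9,-16,0],[0,0,0]],[1,[0,0,0],[0,0,0]],[1,[0,0,0],[0,0,0]]]'>/dev/null; python3 st.py 4
```

```text
t 26.7 z 0.0578 local [-25.5   7. ] flank out 50.0 lateral err in tool axes [-1. -0. -0.] push dir [ 0. -1. -0.] Fpush -0.69 F [-0.1 -0.7  0.4]
```

```bash
python3 -m pendant '[[1,[-1,-5,0],[0,0,0]],[1,[0,-4,0],[0,0,0]],[1,[0,0,0],[0,0,0]]]'>/dev/null; python3 st.py 4; for i in 1 2 3 4 5 6 ; do python3 -m pendant '[[1,[0,-2,0],[0,0,0]],[1,[0,-1,0],[0,0,0]],[1,[0,0,0],[0,0,0]]]' >/dev/null; python3 st.py 4; done
```

```text
t 27.075 z 0.0576 local [-33.8  13.5] flank out 39.6 lateral err in tool axes [0.2 0.  0. ] push dir [ 0. -1.  0.] Fpush -0.54 F [ 0.7 -0.4  0.3]
t 27.45 z 0.0577 local [-35.8  15.3] flank out 36.9 lateral err in tool axes [ 0.3  0.  -0. ] push dir [ 0. -1.  0.] Fpush -0.14 F [ 0.1 -0.1 -0.2]
t 27.825 z 0.0576 local [-37.9  17.5] flank out 33.8 lateral err in tool axes [0.3 0.  0. ] push dir [ 0. -1.  0.] Fpush 1.28 F [ 0.1  1.3 -0.7]
t 28.2 z 0.0577 local [-40.   19.6] flank out 30.9 lateral err in tool axes [0.3 0.  0. ] push dir [ 0. -1.  0.] Fpush 0.24 F [-0.3  0.2  0.4]
t 28.575 z 0.0578 local [-41.1  20.9] flank out 29.2 lateral err in tool axes [ 0.2  0.  -0. ] push dir [ 0. -1. -0.] Fpush 3.98 F [-0.8  3.9 -2.9]
t 28.95 z 0.0578 local [-44.1  23.8] flank out 25.0 lateral err in tool axes [0.2 0.  0. ] push dir [ 0. -1.  0.] Fpush 3.58 F [-1.6  3.3 -0.4]
t 29.325 z 0.0577 local [-46.4  26.1] flank out 21.7 lateral err in tool axes [0.2 0.  0. ] push dir [ 0. -1.  0.] Fpush 3.76 F [-1.8  3.5 -0. ]
```

```bash
python3 -m pendant '[[1,[0,-1.5,0],[0,0,0]],[1,[0,-1.5,0],[0,0,0]],[1,[0,0,0],[0,0,0]]]' >/dev/null; python3 st.py 4; for i in 1 2 3 4 5 6 7; do python3 -m pendant '[[1,[0,-1,0],[0,0,0]],[1,[0,0,0],[0,0,0]]]' >/dev/null; python3 st.py 4; done
```

```text
t 29.7 z 0.0577 local [-48.6  28.2] flank out 18.7 lateral err in tool axes [0.2 0.  0. ] push dir [ 0. -1.  0.] Fpush 4.14 F [-1.3  3.9 -0.2]
t 29.95 z 0.0577 local [-49.2  28.8] flank out 17.8 lateral err in tool axes [0.3 0.  0. ] push dir [ 0. -1.  0.] Fpush 3.45 F [-2.9  2.9  0.7]
t 30.2 z 0.0577 local [-49.9  29.5] flank out 16.9 lateral err in tool axes [0.3 0.  0. ] push dir [ 0. -1.  0.] Fpush 4.18 F [-1.6  3.9  0.8]
t 30.45 z 0.0577 local [-50.6  30.2] flank out 15.9 lateral err in tool axes [0.3 0.  0. ] push dir [ 0. -1.  0.] Fpush 4.75 F [-2.9  4.2  0.3]
t 30.7 z 0.0577 local [-51.3  30.9] flank out 14.9 lateral err in tool axes [0.3 0.  0. ] push dir [ 0. -1.  0.] Fpush 3.71 F [-1.7  3.4  1. ]
t 30.95 z 0.0577 local [-51.4  31.1] flank out 14.7 lateral err in tool axes [ 0.2  0.  -0. ] push dir [ 0. -1. -0.] Fpush 5.52 F [-2.6  5.1  0.1]
t 31.2 z 0.0578 local [-51.4  31.1] flank out 14.7 lateral err in tool axes [ 0.2  0.  -0. ] push dir [ 0. -1. -0.] Fpush 6.19 F [-3.9  5.5 -0.8]
t 31.45 z 0.0578 local [-51.4  31.1] flank out 14.7 lateral err in tool axes [ 0.2  0.  -0. ] push dir [ 0. -1. -0.] Fpush 8.54 F [-2.3  8.2 -1.3]
```

```bash
for i in 1 2 3; do python3 -m pendant '[[1,[0,-1,0],[0,0,0]],[1,[0,0,0],[0,0,0]]]' >/dev/null; python3 st.py 4; done; python3 -m pendant '[[1,[0,12,0],[0,0,0]],[1,[0,20,0],[0,0,0]],[1,[5,20,0],[0,0,0]],[1,[5,5,0],[0,0,0]],[1,[0,0,0],[0,0,0]]]'; python3 st.py 4
```

```text
t 31.7 z 0.0579 local [-51.4  31.2] flank out 14.6 lateral err in tool axes [ 0.2  0.  -0. ] push dir [ 0.   -1.   -0.01] Fpush 10.29 F [-4.1  9.7 -3. ]
t 31.95 z 0.0579 local [-51.4  31.6] flank out 14.3 lateral err in tool axes [-0.1 -0.   0. ] push dir [ 0.   -1.   -0.01] Fpush 10.54 F [-3.9  9.9 -3.4]
t 32.2 z 0.0579 local [-51.5  32. ] flank out 14.0 lateral err in tool axes [-0.4 -0.  -0. ] push dir [ 0.   -1.   -0.01] Fpush 12.16 F [-4.5 11.5 -3.8]
clock: 32.83
tool_pos: [0.5115, 0.3456, 0.0577]
eef_rot: [-0.107, 0.994, -0.0, -0.0]
contact_force: [0.2, 0.1, -0.8]
opening: 0.004
finger_force: 0.0
t 32.825 z 0.0577 local [-7.3  2.1] flank out 66.3 lateral err in tool axes [-10.4  -0.   -0. ] push dir [ 0. -1.  0.] Fpush 0.04 F [ 0.2  0.1 -0.8]
```

```bash
python3 -m pendant '[[1,[0,0,-30],[0,0,0]],[1,[0,0,-60],[0,0,0]],[1,[0,0,-60],[0,0,0]],[1,[0,0,-60],[0,0,0]],[1,[0,0,-60],[0,0,0]],[1,[0,0,-60],[0,0,0]],[1,[0,-50,0],[0,0,0]],[1,[0,-60,0],[0,0,0]]]'; python3 -m pendant '[[1,[0,-60,0],[0,0,0]],[1,[0,-60,0],[0,0,0]],[1,[0,-60,0],[0,0,0]],[1,[0,-60,0],[0,0,0]],[1,[0,-60,0],[0,0,0]],[1,[0,0,0],[0,0,0]],[1,[0,0,0],[0,0,0]]]'
python3 - <<'E'
from plant import cams
from h import *
t=cams.snapshot("top");cv2.imwrite("pics/f.png",cv2.resize(t["img"][170:320,295:435,::-1],None,fx=4,fy=4,interpolation=cv2.INTER_CUBIC))
E
```

```text
clock: 33.83
tool_pos: [0.5355, 0.2367, 0.3884]
eef_rot: [-0.106, 0.994, -0.0, 0.001]
contact_force: [1.2, -0.2, 0.7]
opening: 0.008
finger_force: 0.0
clock: 34.7
tool_pos: [0.5978, -0.0556, 0.3876]
eef_rot: [-0.105, 0.994, 0.0, -0.0]
contact_force: [-1.0, -0.1, -0.4]
opening: 0.004
finger_force: 0.0
```

View pics/f.png

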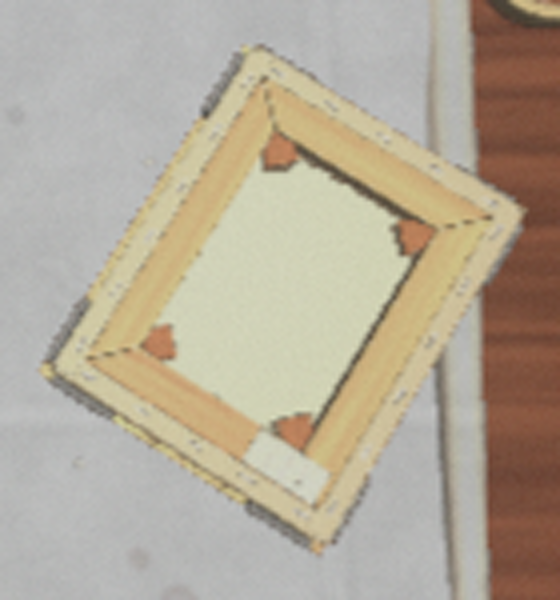

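All four keys now stand out by the same short amount (ends at about (290,418), (285,168), (175,340) and (397,243) in the crop), and the painting sits between its stops. I'm handing the job in.

```bash
python3 -c "
from plant import r
print(r.finish_job())"
```

```text
the job is handed in; nothing more can be done
None
```

I pushed all four keys home in the order 1, 2, 3, 4 and handed the job in at about 35 s; the peak push was about 16 N, and the final picture shows all four keys seated and the painting between its stops, but the hand-in returned no verdict.

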